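# Jar under the dispenser, then find the tin with the steel plunger by its heft

## Task

We are about to change the plunger of the oil dispenser: first stand the amber glass catch jar upright on the round steel drip plate at the dispenser's foot, wholly on the plate, and let go of it. Then heft the three identical closed tins on the blue tray to find the one with the steel plunger in it - it is clearly the heaviest, the other two hold plastic ones - and finish holding that tin up for me to take: upright, still in the gripper, at least 15 cm above the bench, with the other two tins standing upright on the tray. Tip nothing over and leave everything else where it is.

Things in the scene. Friction and masses are not known exactly. Their poses are not given: they have to be found in the camera images.
- jar: the catch jar: open-topped straight round amber glass jar, 52 mm outside diameter, 70 mm tall, wall 3 mm, about 0.13 kg; origin at the centre of its underside, z up. Starts upright on the bench
- dispenser: the fixed blue-grey oil dispenser: a round column 160 mm diameter (190 mm at its foot, 170 mm at its top), 218 mm tall, with steel rods, crosshead and a parked swing arm on top up to 300 mm; origin on the column axis at bench height, its -x side faces the drip plate. Switch panel, plug and air filter stick out up to 50 mm from its +y side
- drip_plate (a point): centre of the top face of the round steel drip plate, 96 mm diameter, flat, 12 mm above the bench, joined to the foot of the dispenser 190 mm from the column axis in the dispenser's -x direction; nothing hangs over it, but the column's wall is only about 110 mm from its centre. x and y axes are those of the dispenser, z up
- tray: fixed shallow blue tray, 150 mm (its x) by 340 mm (its y), rim 12 mm high and 4 mm thick, floor 4 mm above the bench; origin at the centre of its underside. The tins stand in a row along its y, about 107 mm apart (at least 90 mm)
- tin_a: one of three identical closed tins: round, 56 mm diameter, 80 mm tall, aluminium with a smooth red lid (top 13.5 mm); origin at the centre of the underside. Stands on the tray floor. A plunger fits snugly inside: steel in just one tin (any of them), plastic in the others. The steel one's tin weighs at least 0.22 kg more than either other; those two differ by under 0.05 kg; all weigh under 0.62 kg
- tin_b: one of three identical closed tins: round, 56 mm diameter, 80 mm tall, aluminium with a smooth red lid (top 13.5 mm); origin at the centre of the underside. Stands on the tray floor. A plunger fits snugly inside: steel in just one tin (any of them), plastic in the others. The steel one's tin weighs at least 0.22 kg more than either other; those two differ by under 0.05 kg; all weigh under 0.62 kg
- tin_c: one of three identical closed tins: round, 56 mm diameter, 80 mm tall, aluminium with a smooth red lid (top 13.5 mm); origin at the centre of the underside. Stands on the tray floor. A plunger fits snugly inside: steel in just one tin (any of them), plastic in the others. The steel one's tin weighs at least 0.22 kg more than either other; those two differ by under 0.05 kg; all weigh under 0.62 kg
- oil_bottle: bystander: white plastic bottle with black cap, 44 mm diameter, 120 mm tall; origin at the centre of its underside
- screwdriver: bystander: screwdriver lying on the bench, 170 mm long along its x, handle to -x
- adapter: bystander: black power adapter, 60 by 105 by 34 mm; origin at the centre of its underside
- collar: bystander: red conical collar, 42 mm diameter, 22 mm tall; origin at the centre of its underside
- dish: bystander: small green glass bowl, 70 mm diameter, 30 mm tall; origin at the centre of its underside
- brush: bystander: brush lying on the bench, 160 mm long along its x, handle to -x
Not all that is in view belongs to the job. What is shaped like the jar but purple, turquoise or yellow is not meant.

How it is judged:
On the way:
1. the jar stands upright on the drip plate, released (horizontal distance between jar and drip_plate below 0.024 m and z of jar in the frame of drip_plate between -0.004 and 0.004 m and angle between jar's own z axis and vertical below 0.1 rad and contact force between jar and the fingers below 0.05 N and contact force between jar and dispenser above 0.3 N and linear speed of jar below 0.03 m/s), for 0.2 s.
At the end, for the whole second after the job is handed in: Jar upright, released, within 24 mm of the drip plate's centre. The tin with the steel plunger held still, upright within 0.25 rad, underside over 140 mm above the bench, carried by the fingers alone; the other two upright and released on the tray, each pressing on it with under 3.4 N (all of step 1 and ((height (world z) of tin_a above 0.14 m and angle between tin_a's own z axis and vertical below 0.25 rad and contact force between tin_a and the fingers above 3 N and contact force between tin_a and tray below 0.05 N and contact force between tin_a and dispenser below 0.05 N and linear speed of tin_a below 0.05 m/s and z of each of tin_b, tin_c in the frame of tray below 0.009 m and angle between each of tin_b, tin_c's own z axis and vertical below 0.1 rad and contact force between tin_b and tray between 0.8 and 3.4 N and contact force between each of tin_b, tin_c and the fingers below 0.05 N and linear speed of each of tin_b, tin_c below 0.03 m/s and contact force between tin_c and tray between 0.8 and 3.4 N) or (height (world z) of tin_b above 0.14 m and angle between tin_b's own z axis and vertical below 0.25 rad and contact force between tin_b and the fingers above 3 N and contact force between tin_b and tray below 0.05 N and contact force between tin_b and dispenser below 0.05 N and linear speed of tin_b below 0.05 m/s and z of each of tin_a, tin_c in the frame of tray below 0.009 m and angle between each of tin_a, tin_c's own z axis and vertical below 0.1 rad and contact force between tin_a and tray between 0.8 and 3.4 N and contact force between each of tin_a, tin_c and the fingers below 0.05 N and linear speed of each of tin_a, tin_c below 0.03 m/s and contact force between tin_c and tray between 0.8 and 3.4 N) or (height (world z) of tin_c above 0.14 m and angle between tin_c's own z axis and vertical below 0.25 rad and contact force between tin_c and the fingers above 3 N and contact force between tin_c and tray below 0.05 N and contact force between tin_c and dispenser below 0.05 N and linear speed of tin_c below 0.05 m/s and z of each of tin_a, tin_b in the frame of tray below 0.009 m and angle between each of tin_a, tin_b's own z axis and vertical below 0.1 rad and contact force between tin_a and tray between 0.8 and 3.4 N and contact force between each of tin_a, tin_b and the fingers below 0.05 N and linear speed of each of tin_a, tin_b below 0.03 m/s and contact force between tin_b and tray between 0.8 and 3.4 N))); the arm keeps its last pose, push and grip.
It fails at once if a tin or the jar is tipped over (angle between any of jar, tin_a, tin_b, tin_c's own z axis and vertical above 0.6 rad).
It fails at once if a bystander is moved by more than 30 mm or knocked over (distance of any of oil_bottle, screwdriver, adapter, collar, dish, brush from where it was at the start of the episode above 0.03 m or angle between any of oil_bottle, dish, collar, adapter's own z axis and vertical above 0.5 rad).
It also fails if it takes over 72 s, if anything falls off the work surface, if the arm or the gripper's body presses on something with over 40 N, if the wrist force passes 120 N, or if a joint passes its speed limit or range.

## Robot

A 7-joint arm with a two-finger parallel gripper is mounted at the origin on the work surface. World frame = base frame: x ahead of the robot, y to its left, z up, the work surface at z = 0. Lengths are in m, angles in rad, forces in N, time in s.
With the tool pointing down it reaches from about 0.425 to 0.875 m from the base axis. Payload 4.7 kg.
Tool frame: the origin (TCP) lies midway between the tips of the shut fingers; the grasp point (between the pads) lies 19 mm behind it; x points along the fingers, y is the direction in which the jaws open and shut, and the axes are right-handed (so a half turn about x gives the same grasp; the last joint's range is limited). The gripper opens to 87 mm and grips with 3 to 60 N. Pads are 19 mm wide; open, the fingers measure 117 mm over their backs; the gripper's body (75 mm by 190 mm) begins 51 mm behind the grasp point.
Start: joints at [-1.299, 0.321, -0.07, 1.45, 0.023, 1.371, -0.057], TCP at [0.166, 0.629, 0.223] pointing down, gripper open.
Joint ranges: [-2.86, 2.86], [-0.3, 2.09], [-1.38, 1.24], [0.06, 2.45], [-1.56, 4.7], [0.09, 2.05], [-2.69, 2.69]. Speed limits (rad/s): [2.57, 2.57, 3.14, 3.14, 3.14, 3.14, 3.14].

## Interface

Orientations are given as a rotation vector (axis times angle).
In Python, from bench import ctrl gives the robot as it stands. The module is installed in compiled form; this text tells all that it offers.
- The arm moves only by the tool servo_tool, never from a script. Its arguments are lists of equal length, an entry for each row: "dp": the shift along the tool's x, y, z in units of 25 mm (1.0 is 25 mm), a list of three; "yaw": the turn about the tool's x in units of 6 degrees (1.0 is 6 degrees). A call has exactly 5 rows; each row shifts and turns the commanded pose from where the row before left it, along the tool's axes as they then stand; what a row does not reach is not made up. A row lasts 1/10 s, in which the tool goes at most 50 mm and 8.59 degrees, less where a joint would pass 70% of its speed; a pose out of reach is approached as far as the arm can. A call is refused whole if a number of a shift passes 1 or a number of a turn 1, either way. A call with a gripper value outside its range is refused whole. "fingers" is the opening, from 0 (shut) to 1 (fully open), set as the call begins (left out, the last holds). The fingers move at their own pace and stop on an object; "grip_force" is the grip in N (left out, the last holds). Time passes only in rows, so rows that do not move let the fingers close, or fill a call up. It gives the time, the measured TCP pose, the force and the opening at its end, in the units of the state.
- ctrl.get_state(): the state, without advancing time (a new reading comes with each control period).
- ctrl.get_image(name): name is "scene" or "top" or "wrist"; returns (picture, depth): 400x640x3 uint8, red, green, blue; 400x640 float32, m along the optical axis (not along the pixel's ray), 0 where there is no reading.
- ctrl.camera_info(name): a dict with "fx", "fy", "cx", "cy" (pixels), "distortion" ([k1, k2, p1, p2, k3] as OpenCV has them; the pictures are not rectified), "extrinsics" (4x4, takes a point from world to camera coordinates); the wrist camera has in their place "hand_eye" (4x4, takes a point from camera to tool coordinates, whose origin is the TCP and whose axes are the tool frame's). Camera axes: x right, y down, z forward; pixel columns grow to the right and rows downward; lengths in m; the calibration is good to about 2 mm. A picture is of the moment at which its call begins: read the wrist's pose just before it. camera_info takes no time and is no camera call.
- ctrl.close_job(): hands the job in, once; it reports no verdict.
Trained networks look in the newest picture that a camera, given by its name, has taken for a name from the list of things; names that differ only in an ending like _2 or _b are one class to them, and where a whole thing is asked for, a point or a joint stands for the part that bears it (a point fixed in the world has none). Each returns a list of dicts, best first, with "score" (0 to 1); they miss things now and then, are a little off and sometimes report something else, mostly with a low value. They report only what shows in the picture. A call takes as long as a camera call. They do not tell look-alikes from the thing itself.
- ctrl.search_frame(camera, label): "extent" ([left, top, right, bottom] in pixels, round what is visible of it).
- ctrl.cut_out(camera, label): "region" (400x640 bool, what is visible of it) and "extent" ([left, top, right, bottom] in pixels, round what is visible of it).
The state is a dict: "time": time; "joint_positions": joint angles; "qd": joint speeds; "joint_torque": joint torques, N m; "position": TCP position; "tool_rot": TCP orientation; "ft_force": force on the tool from outside, world axes, zero at the start; "torque": the same for the moment, N m; "grip_width": opening from 0.0 (shut) to 1.0 (fully open).
Only numpy, scipy, OpenCV 4.12 (cv2) and the standard library are available. Lean on these libraries where they do the work, as an engineer would, in place of code of your own. Each camera call takes 0.05 s, during which the arm holds its last target.

## Working session

There is one attempt and no reset: what is moved stays moved. The work goes in short steps, Python scripts to look and compute and a tool call to move; the robot and the scene stay as the last step left them, time stands still between calls to the robot, and variables do not carry over. Pictures are saved under pics/ and viewed, and the job is handed in when it is done.

Besides the shell and the picture viewer there is one more tool, called after "Call:" as name([rows], argument=value, ...), one row to a line, values as JSON. servo_tool: Moves the arm, as the interface text tells. Its arguments: {"type":"object","properties":{"dp":{"type":"array","items":{"type":"array","items":{"type":"number"}}},"yaw":{"type":"array","items":{"type":"number"}},"fingers":{"type":"number"},"grip_force":{"type":"number"}},"required":["dp","yaw"]}

```bash
mkdir -p pics
cat > h.py <<'E'
import numpy as np, cv2
from bench import ctrl
from scipy.spatial.transform import Rotation as R
def st(): 
    s=ctrl.get_state(); return s
def T_wc(name,s=None):
    ci=ctrl.camera_info(name)
    if 'extrinsics' in ci: return np.linalg.inv(np.array(ci['extrinsics']))
    s=s or ctrl.get_state()
    T=np.eye(4);T[:3,:3]=R.from_rotvec(s['tool_rot']).as_matrix();T[:3,3]=s['position']
    return T@np.array(ci['hand_eye'])
def rays(name,uv):
    ci=ctrl.camera_info(name);K=np.array([[ci['fx'],0,ci['cx']],[0,ci['fy'],ci['cy']],[0,0,1]])
    p=cv2.undistortPoints(np.array(uv,float).reshape(-1,1,2),K,np.array(ci['distortion'],float)).reshape(-1,2)
    return np.c_[p,np.ones(len(p))]
def pts(name,uv,d,T): 
    r=rays(name,uv)*np.array(d,float).reshape(-1,1); return r@T[:3,:3].T+T[:3,3]
def save(n,im): cv2.imwrite('pics/'+n,cv2.cvtColor(im,cv2.COLOR_RGB2BGR))
E
python3 - <<'E'
from h import *
s=st(); print({k:np.round(v,3) for k,v in s.items()})
for n in ('scene','top','wrist'):
    s=st();im,d=ctrl.get_image(n); save(n+'0.png',im); np.savez('pics/'+n+'0.npz',im=im,d=d,T=T_wc(n,s))
print(np.round(T_wc('top'),3),np.round(T_wc('scene'),3),ctrl.camera_info('wrist')['hand_eye'])
E
```

```text
{'time': np.float64(0.0), 'joint_positions': array([-1.299,  0.322, -0.07 ,  1.452,  0.023,  1.371, -0.057]), 'qd': array([ 0.   , -0.001,  0.001, -0.001, -0.001,  0.   , -0.001]), 'joint_torque': array([-0.0000e+00, -4.9129e+01, -4.0400e-01, -3.1253e+01, -6.4000e-02,
        4.4000e-02,  0.0000e+00]), 'position': array([0.166, 0.628, 0.221]), 'tool_rot': array([ 0.201,  1.561, -0.204]), 'ft_force': array([-0.184,  0.173, -0.578]), 'torque': array([-0.016,  0.015, -0.017]), 'grip_width': np.float64(0.998)}
[[-0.024 -0.998  0.059  0.482]
 [-1.     0.024  0.009  0.019]
 [-0.01  -0.059 -0.998  1.107]
 [ 0.     0.     0.     1.   ]] [[ 0.109  0.639 -0.762  1.394]
 [ 0.994 -0.077  0.078 -0.081]
 [-0.009 -0.766 -0.643  0.761]
 [ 0.     0.     0.     1.   ]] [[ 8.14018241e-04 -2.66968302e-01  9.63704967e-01 -1.59572038e-01]
 [ 9.99999666e-01  1.48401511e-04 -8.03564883e-04 -1.20096595e-04]
 [ 7.15110786e-05  9.63705299e-01  2.66968333e-01 -7.37834584e-02]
 [ 0.00000000e+00  0.00000000e+00  0.00000000e+00  1.00000000e+00]]
```

View pics/top0.png

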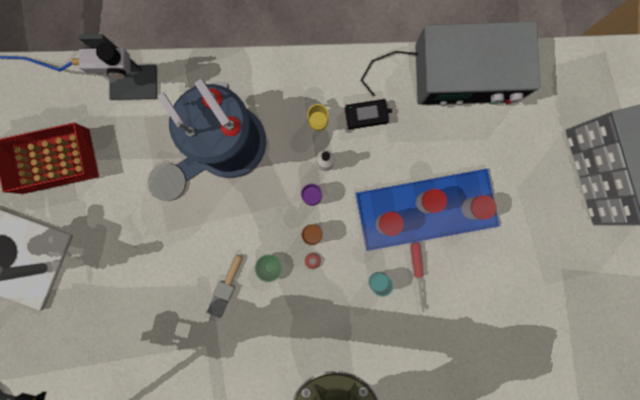

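View pics/scene0.png

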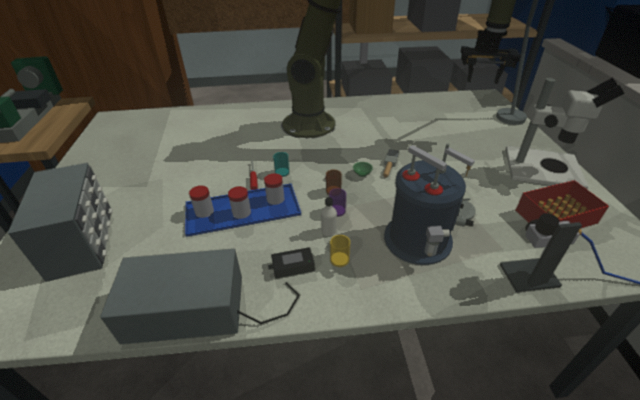

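View pics/wrist0.png

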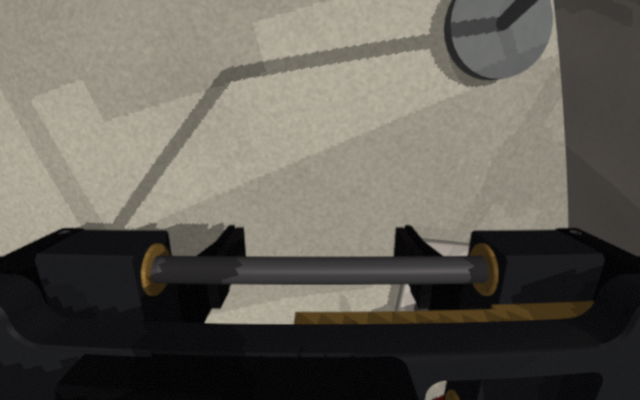

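Top picture: the jar-like things are the purple one (312,195), yellow (318,117), turquoise (380,284) and amber-brown (312,234). The red collar at (313,261) is smaller. The tins are at (391,223), (434,201) and (483,207), and the drip plate at (167,181). I choose the amber jar at (312,234) and will check it in a crop.

Run:
```python
from h import *
z=np.load('pics/top0.npz');im,d,T=z['im'],z['d'],z['T']
c=np.vstack([cv2.resize(im[140:300,230:430],(800,640))])[:600]
save('crop_top.png',c)
for lab in ('jar','tin_a','drip_plate','tray','oil_bottle','collar','dish','brush','screwdriver','adapter','dispenser'):
    ctrl.get_image('top') if lab=='jar' else None
    for r in ctrl.cut_out('top',lab):
        m=r['region'];v,u=np.nonzero(m&(d>0))
        if len(v)<5: continue
        P=pts('top',np.c_[u,v],d[v,u],T); zt=np.percentile(P[:,2],90)
        q=P[P[:,2]>zt-0.012]
        print(lab,round(r['score'],2),np.round(r['extent']),'ztop',zt.round(3),'cen',((q.min(0)+q.max(0))/2)[:2].round(3),'mean',q.mean(0)[:2].round(3),'ext',np.ptp(q,0)[:2].round(3), im[v,u].mean(0).round())
def at(u,v): return pts('top',[[u,v]],[d[v,u]],T).round(3)
print(at(167,181),at(212,123))
```

```text
jar 0.93 [371. 277. 395. 298.] ztop 0.069 cen [ 0.335 -0.117] mean [ 0.336 -0.117] ext [0.049 0.05 ] [ 81. 118. 113.]
jar 0.76 [309. 104. 329. 133.] ztop 0.069 cen [0.748 0.025] mean [0.748 0.025] ext [0.051 0.049] [146. 127.  56.]
jar 0.65 [300. 223. 322. 247.] ztop 0.069 cen [0.458 0.047] mean [0.457 0.048] ext [0.05  0.048] [115.  78.  52.]
tin_a 0.96 [416. 189. 448. 212.] ztop 0.086 cen [ 0.531 -0.246] mean [ 0.531 -0.245] ext [0.054 0.06 ] [122.  56.  62.]
tin_a 0.9 [458. 194. 500. 219.] ztop 0.086 cen [ 0.514 -0.36 ] mean [ 0.513 -0.36 ] ext [0.054 0.056] [124.  75.  79.]
drip_plate 0.82 [148.  82. 267. 202.] ztop 0.228 cen [0.701 0.253] mean [0.7   0.252] ext [0.153 0.15 ] [75. 76. 83.]
tray 0.87 [354. 170. 498. 251.] ztop 0.008 cen [ 0.514 -0.243] mean [ 0.514 -0.238] ext [0.201 0.355] [ 55.  78. 132.]
tray 0.55 [345.  97. 394. 129.] ztop 0.036 cen [ 0.757 -0.103] mean [ 0.757 -0.098] ext [0.07  0.116] [50. 48. 48.]
oil_bottle 0.79 [315. 150. 332. 173.] ztop 0.119 cen [0.639 0.009] mean [0.638 0.009] ext [0.02  0.019] [116. 111. 105.]
collar 0.78 [303. 255. 324. 272.] ztop 0.
[... 484 characters left out ...]
0.267] mean [0.324 0.268] ext [0.15  0.087] [115. 108.  97.]
brush 0.21 [306. 253. 320. 270.] ztop 0.021 cen [0.391 0.048] mean [0.391 0.047] ext [0.038 0.038] [128.  85.  79.]
screwdriver 0.64 [410. 240. 426. 310.] ztop 0.026 cen [ 0.35  -0.213] mean [ 0.381 -0.213] ext [0.158 0.031] [138.  85.  82.]
adapter 0.86 [344. 101. 391. 131.] ztop 0.036 cen [ 0.756 -0.1  ] mean [ 0.756 -0.097] ext [0.068 0.111] [46. 44. 45.]
adapter 0.48 [255. 257. 277. 282.] ztop 0.028 cen [0.377 0.158] mean [0.374 0.161] ext [0.064 0.065] [ 82. 104.  80.]
dispenser 0.73 [148.  81. 269. 202.] ztop 0.229 cen [0.7   0.254] mean [0.702 0.251] ext [0.149 0.152] [76. 76. 83.]
[[0.6   0.411 0.011]] [[0.697 0.243 0.215]]
```

View pics/crop_top.png

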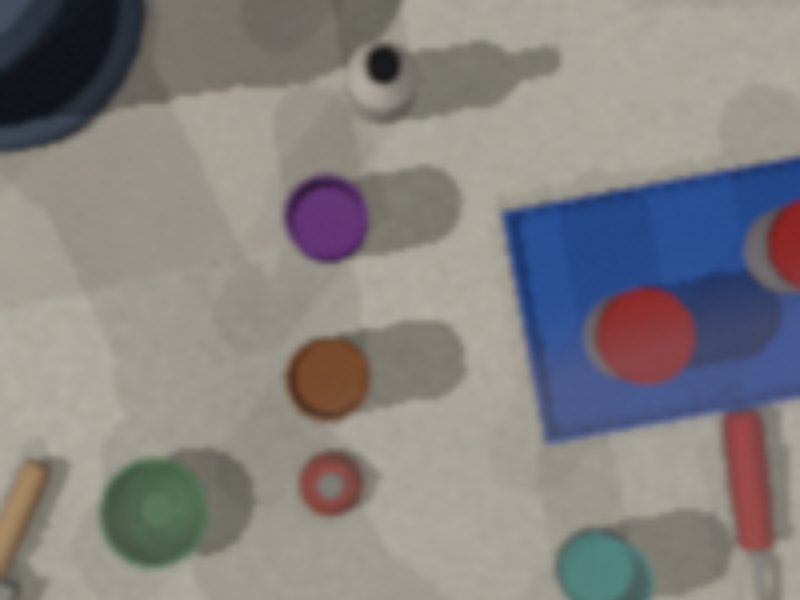

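```bash
cat >> h.py <<'E'
from scipy.optimize import least_squares
def disc(P,r0):
    # centre of a disc/ring seen from above: enclosing circle on hull
    c,r=cv2.minEnclosingCircle(P[:,:2].astype(np.float32)*1000); return np.array(c)/1000,r/1000
E
python3 - <<'E'
from h import *
z=np.load('pics/top0.npz');im,d,T=z['im'],z['d'],z['T']
v,u=np.mgrid[:400,:640];uv=np.c_[u.ravel(),v.ravel()]
P=pts('top',uv,d.ravel(),T).reshape(400,640,3)
def blob(u0,v0,zlo,zhi,w=25):
    m=np.zeros((400,640),bool);m[v0-w:v0+w,u0-w:u0+w]=1
    m&=(P[...,2]>zlo)&(P[...,2]<zhi);m=m.astype(np.uint8)
    n,l,s,c=cv2.connectedComponentsWithStats(m)
    k=1+np.argmax(s[1:,4]);q=P[l==k];h,r=disc(q,0);print((u0,v0),len(q),'circ',h.round(4),round(r,4),'mean',q.mean(0).round(4))
blob(312,234,.045,.09); blob(312,195,.045,.09)
for a in((391,223),(434,201),(483,207)): blob(*a,.075,.1)
m=(slice(155,205),slice(140,195))
blob(167,181,.006,.02)
blob(217,125,.19,.235,45)
s=st();print(R.from_rotvec(s['tool_rot']).as_matrix().round(3))
# tray orientation
b=(im[...,2].astype(int)-im[...,0]>40)&(P[...,2]<.03)&(P[...,1]<-.05)
print(cv2.minAreaRect((P[b][:,:2]*1000).astype(np.float32)))
E
```

```text
(312, 234) 92 circ [0.458  0.0463] 0.0256 mean [0.4568 0.0485 0.0668]
(312, 195) 110 circ [0.5555 0.0455] 0.0258 mean [0.5569 0.0459 0.0658]
(391, 223) 467 circ [ 0.4799 -0.1414] 0.0285 mean [ 0.4794 -0.1413  0.0838]
(434, 201) 501 circ [ 0.5316 -0.246 ] 0.0299 mean [ 0.5312 -0.2454  0.0837]
(483, 207) 488 circ [ 0.5128 -0.3608] 0.0291 mean [ 0.5134 -0.36    0.0838]
(167, 181) 1252 circ [0.6085 0.3979] 0.0653 mean [0.6026 0.4066 0.0109]
(217, 125) 4423 circ [0.6994 0.2541] 0.0852 mean [0.6918 0.2469 0.2162]
[[ 0.     0.255  0.967]
 [ 0.     0.967 -0.255]
 [-1.     0.     0.   ]]
((462.93109130859375, -252.7155303955078), (250.28106689453125, 341.65191650390625), 9.219615936279297)
```

Run:
```python
from h import *
z=np.load('pics/top0.npz');im,d,T=z['im'],z['d'],z['T']
v,u=np.mgrid[:400,:640];uv=np.c_[u.ravel(),v.ravel()]
P=pts('top',uv,d.ravel(),T).reshape(400,640,3)
m=np.zeros((400,640),bool);m[155:210,140:200]=1
m&=(P[...,2]>.0065)&(P[...,2]<.02)
# keep biggest, erode neck by opening
k=cv2.getStructuringElement(cv2.MORPH_ELLIPSE,(21,21))
o=cv2.morphologyEx(m.astype(np.uint8),cv2.MORPH_OPEN,k)
q=P[o>0];print(disc(q,0),q.mean(0),len(q))
cs,_=cv2.findContours(o,cv2.RETR_EXTERNAL,cv2.CHAIN_APPROX_NONE)
c=max(cs,key=len)[:,0];pc=pts('top',c,np.full(len(c),1.),T)
o0=T[:3,3];dr=pc-o0;pc=o0+dr*((.012-o0[2])/dr[:,2:3])
ax=np.array([.699,.254])
f=pc[np.linalg.norm(pc[:,:2]-ax,axis=1)>.19]
r=least_squares(lambda x:np.hypot(f[:,0]-x[0],f[:,1]-x[1])-x[2],[.6,.41,.048]);print(r.x,len(f),np.linalg.norm(r.x[:2]-ax))
y=im[150:220,130:210];save('plate.png',cv2.resize(y,(640,560)))
```

```text
(array([0., 0.]), 0.0) [nan nan nan] 0<stdin>:10: RuntimeWarning: Mean of empty slice.
  ret = um.true_divide(
Traceback (most recent call last):
ValueError: max() iterable argument is empty
```

Run:
```python
from h import *
z=np.load('pics/top0.npz');im,d,T=z['im'],z['d'],z['T']
save('plate.png',cv2.resize(im[150:220,130:210],(640,560)))
g=cv2.medianBlur(d.astype(np.float32),5)
v,u=np.mgrid[:400,:640];uv=np.c_[u.ravel(),v.ravel()]
P=pts('top',uv,g.ravel(),T).reshape(400,640,3)
m=np.zeros((400,640),bool);m[155:210,140:200]=1
m&=(P[...,2]>.0055)&(P[...,2]<.02)
m=cv2.morphologyEx(m.astype(np.uint8),cv2.MORPH_CLOSE,np.ones((3,3)))
cs,_=cv2.findContours(m,cv2.RETR_EXTERNAL,cv2.CHAIN_APPROX_NONE)
c=max(cs,key=len)[:,0];pc=pts('top',c,np.full(len(c),1.),T)
o0=T[:3,3];dr=pc-o0;pc=o0+dr*((.012-o0[2])/dr[:,2:3])
ax=np.array([.699,.254])
f=pc[np.linalg.norm(pc[:,:2]-ax,axis=1)>.19]
r=least_squares(lambda x:np.hypot(f[:,0]-x[0],f[:,1]-x[1])-x[2],[.6,.41,.048],loss='soft_l1',f_scale=.002);print(r.x,len(f),np.linalg.norm(r.x[:2]-ax))
```

```text
[0.59870084 0.41198944 0.04707436] 55 0.18713787513209007
```

View pics/plate.png

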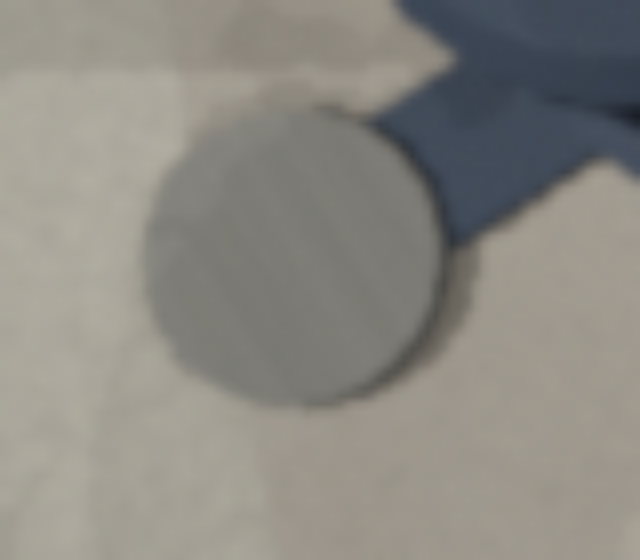

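Crops: amber jar confirmed at top (312,234), world (0.458, 0.046). Drip plate circle at (166.7,182), world (0.599, 0.411). I'm moving over the jar with the orientation unchanged.

Call:
servo_tool([
  [0.1, -0.97, 0.86],
  [0.1, -0.97, 0.86],
  [0.1, -0.97, 0.86],
  [0.1, -0.97, 0.86],
  [0.1, -0.97, 0.86],
], yaw=[0, 0, 0, 0, 0], fingers=1, grip_force=20)

```text
time: 1.25
position: [0.2393, 0.4827, 0.2101]
tool_rot: [0.203, 1.561, -0.202]
ft_force: [0.6, 0.7, -0.1]
grip_width: 0.999
```

Call:
servo_tool([
  [0.1, -0.97, 0.86],
  [0.1, -0.97, 0.86],
  [0.1, -0.97, 0.86],
  [0.1, -0.97, 0.86],
  [0.1, -0.97, 0.86],
], yaw=[0, 0, 0, 0, 0])

```text
time: 1.75
position: [0.3124, 0.338, 0.1977]
tool_rot: [0.203, 1.561, -0.202]
ft_force: [0.1, 0.7, 1.7]
grip_width: 1.001
```

Call:
servo_tool([
  [0.1, -0.97, 0.86],
  [0.1, -0.97, 0.86],
  [0.1, -0.97, 0.86],
  [0.1, -0.97, 0.86],
  [0.1, -0.97, 0.86],
], yaw=[0, 0, 0, 0, 0])

```text
time: 2.25
position: [0.3854, 0.1934, 0.1853]
tool_rot: [0.203, 1.561, -0.202]
ft_force: [0.4, 0.2, -0.7]
grip_width: 1.002
```

Call:
servo_tool([
  [0.4, -0.97, 0.86],
  [0.4, -0.97, 0.86],
  [0.4, -0.97, 0.86],
  [0.4, -0.97, 0.86],
  [0.4, -0.97, 0.86],
], yaw=[0, 0, 0, 0, 0])

```text
time: 2.75
position: [0.4585, 0.0488, 0.1351]
tool_rot: [0.203, 1.56, -0.202]
ft_force: [0.5, 1.1, 0.6]
grip_width: 0.995
```

Call:
servo_tool([
  [0, 0, 0],
  [0, 0, 0],
  [0, 0, 0],
  [0, 0, 0],
  [0, 0, 0],
], yaw=[0, 0, 0, 0, 0])

```text
time: 3.25
position: [0.4578, 0.0509, 0.1354]
tool_rot: [0.201, 1.561, -0.2]
ft_force: [0.1, -0.9, 0.2]
grip_width: 1.002
```

```bash
cat >> h.py <<'E'
def cloud(name):
    s=ctrl.get_state();im,d=ctrl.get_image(name);T=T_wc(name,s)
    v,u=np.mgrid[:400,:640]
    P=pts(name,np.c_[u.ravel(),v.ravel()],d.ravel(),T).reshape(400,640,3);P[d<=0]=np.nan
    return im,d,P,s
E
python3 - <<'E'
from h import *
im,d,P,s=cloud('wrist');save('w1.png',im)
near=np.hypot(P[...,0]-.458,P[...,1]-.047)<.04
m=near&(P[...,2]>.05)&(P[...,2]<.08)
q=P[m];print(m.sum(),disc(q,0),q.mean(0),np.percentile(q[:,2],[5,50,95]))
print(ctrl.search_frame('wrist','jar'))
E
```

```text
1372 (array([0.45533157, 0.04564244]), 0.026055932998657227) [0.45721894 0.04480082 0.06277047] [0.05168623 0.06589715 0.06800788]
[{'extent': [308.6, 250.6, 370.2, 309.0], 'score': 0.87}, {'extent': [280.7, 164.5, 345.9, 235.9], 'score': 0.79}, {'extent': [29.7, 75.7, 145.2, 145.2], 'score': 0.6}]
```

View pics/w1.png

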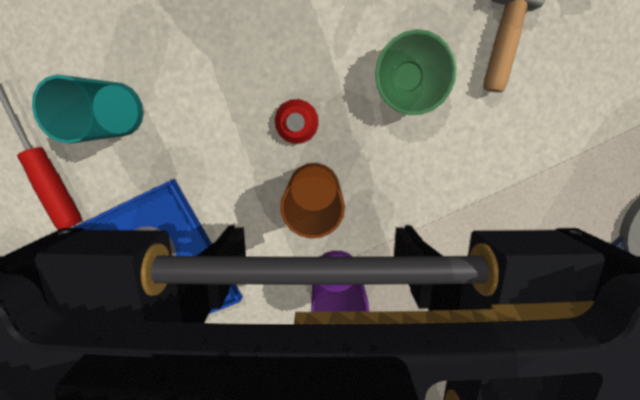

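The wrist view shows the amber jar at (312,200) between the jaws, at about (0.457, 0.046). Going down and gripping.

Call:
servo_tool([
  [0.85, -0.2, 0],
  [0.85, 0, 0],
  [0.85, 0, 0],
  [0.85, 0, 0],
  [0.85, 0, 0],
], yaw=[0, 0, 0, 0, 0])

```text
time: 3.85
position: [0.4567, 0.0455, 0.0282]
tool_rot: [0.202, 1.561, -0.202]
ft_force: [0.4, -0.0, 0.2]
grip_width: 1.002
```

Call:
servo_tool([
  [0, 0, 0],
  [0, 0, 0],
  [0, 0, 0],
  [0, 0, 0],
  [0, 0, 0],
], yaw=[0, 0, 0, 0, 0], fingers=0, grip_force=15)

```text
time: 4.35
position: [0.4573, 0.0454, 0.0297]
tool_rot: [0.203, 1.56, -0.201]
ft_force: [-0.1, 0.3, 1.3]
grip_width: 0.633
```

Call:
servo_tool([
  [0, 0, 0],
  [0, 0, 0],
  [0, 0, 0],
  [0, 0, 0],
  [0, 0, 0],
], yaw=[0, 0, 0, 0, 0])

```text
time: 4.85
position: [0.4572, 0.0453, 0.0295]
tool_rot: [0.203, 1.561, -0.202]
ft_force: [-0.5, 0.2, 6.7]
grip_width: 0.582
```

Call:
servo_tool([
  [-0.3, 0, 0],
  [-0.4, 0, 0],
  [-0.4, 0, 0],
  [-0.4, 0, 0],
  [-0.4, 0, 0],
], yaw=[0.5, 0.7, 0.7, 0.7, 0.7])

```text
time: 5.35
position: [0.4561, 0.0449, 0.0762]
tool_rot: [0.475, 1.519, -0.476]
ft_force: [0.0, 0.5, -1.2]
grip_width: 0.579
```

Call:
servo_tool([
  [-0.4, 0, 0],
  [-0.4, 0, 0],
  [-0.4, 0, 0],
  [-0.4, 0, 0],
  [-0.4, 0, 0],
], yaw=[0.8, 0.8, 0.8, 0.8, 0.6])

```text
time: 5.85
position: [0.4561, 0.045, 0.1262]
tool_rot: [0.782, 1.426, -0.783]
ft_force: [0.0, 0.0, -0.7]
grip_width: 0.578
```

Run:
```python
from h import *
im,d=ctrl.get_image('wrist');save('w2.png',im);s=st()
print(s['position'].round(4),R.from_rotvec(s['tool_rot']).as_matrix().round(3),s['ft_force'],s['grip_width'])
```

```text
[0.4572 0.0452 0.1278] [[ 0.002  0.845  0.535]
 [ 0.001  0.535 -0.845]
 [-1.     0.002  0.   ]] [ 1.19819538  0.83934846 -0.6389011 ] 0.5816488201707892
```

View pics/w2.png

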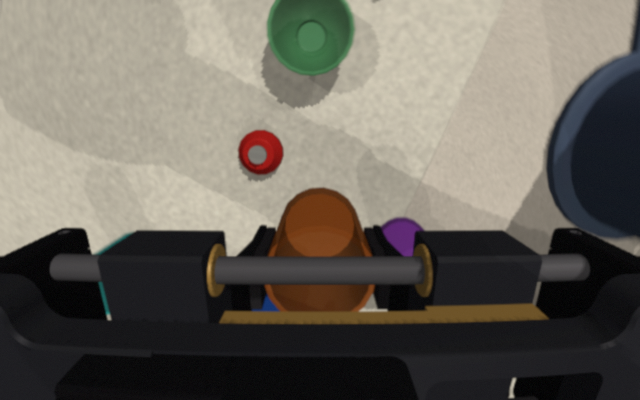

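The amber jar is held upright between the pads at (320,245). Orientation is as planned, so I carry it on to the plate.

Call:
servo_tool([
  [0, 0.59, -0.83],
  [0, 0.59, -0.83],
  [0, 0.59, -0.83],
  [0, 0.59, -0.83],
  [0, 0.59, -0.83],
], yaw=[0, 0, 0, 0, 0])

```text
time: 6.4
position: [0.4623, 0.173, 0.1256]
tool_rot: [0.779, 1.427, -0.78]
ft_force: [0.4, 0.3, -1.2]
grip_width: 0.583
```

Call:
servo_tool([
  [0, 0.59, -0.83],
  [0, 0.59, -0.83],
  [0, 0.59, -0.83],
  [0, 0.59, -0.83],
  [0, 0.59, -0.83],
], yaw=[0, 0, 0, 0, 0])

```text
time: 6.9
position: [0.4685, 0.3001, 0.1253]
tool_rot: [0.778, 1.427, -0.78]
ft_force: [0.2, -0.2, -1.0]
grip_width: 0.583
```

Call:
servo_tool([
  [0, 0.67, -0.1],
  [0, 0.67, -0.1],
  [0, 0.67, -0.1],
  [0, 0.67, -0.1],
  [0, 0.67, -0.1],
], yaw=[0, 0, 0, 0, 0])

```text
time: 7.4
position: [0.5328, 0.3552, 0.1251]
tool_rot: [0.778, 1.427, -0.781]
ft_force: [0.3, -0.1, -1.0]
grip_width: 0.58
```

Call:
servo_tool([
  [0.2, 0.67, -0.1],
  [0.2, 0.67, -0.1],
  [0.2, 0.67, -0.1],
  [0.2, 0.67, -0.1],
  [0.2, 0.67, -0.1],
], yaw=[0, 0, 0, 0, 0])

```text
time: 7.9
position: [0.5965, 0.4109, 0.0996]
tool_rot: [0.778, 1.427, -0.781]
ft_force: [0.5, 0.6, -1.7]
grip_width: 0.582
```

Call:
servo_tool([
  [0, 0, 0],
  [0, 0, 0],
  [0, 0, 0],
  [0, 0, 0],
  [0, 0, 0],
], yaw=[0, 0, 0, 0, 0])

```text
time: 8.4
position: [0.5964, 0.4105, 0.1019]
tool_rot: [0.781, 1.426, -0.78]
ft_force: [0.1, -0.9, -1.3]
grip_width: 0.584
```

Run:
```python
from h import *
im,d=ctrl.get_image('wrist');save('w3.png',im);s=st()
im2,d2=ctrl.get_image('top');save('t3.png',im2[100:260,90:290].repeat(4,0).repeat(4,1)[:600])
print(s['position'].round(4),R.from_rotvec(s['tool_rot']).as_matrix().round(3),s['ft_force'],s['grip_width'])
```

```text
[0.5964 0.4106 0.1019] [[ 0.     0.842  0.539]
 [ 0.001  0.539 -0.842]
 [-1.     0.001 -0.   ]] [-0.18428319  0.78111746 -1.69279816] 0.581914631553485
```

View pics/w3.png

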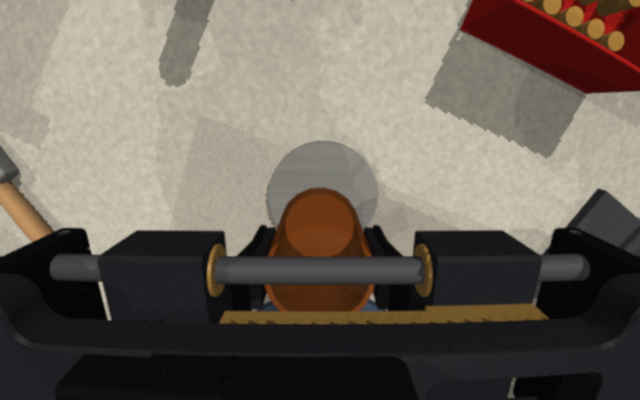

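View pics/t3.png

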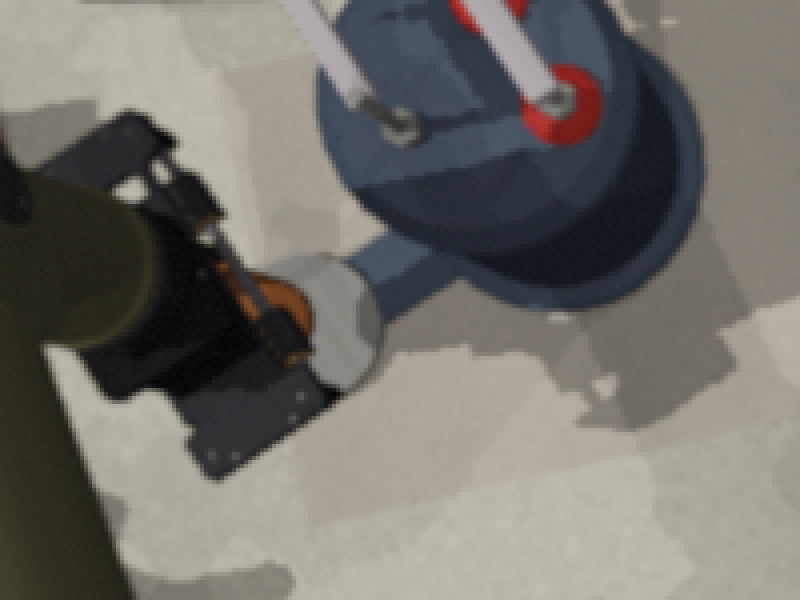

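The wrist view shows the plate ellipse around (322,195) with the jar laterally aligned at u=320. The top view has the gripper clear of the column. Lowering.

Call:
servo_tool([
  [0.5, 0.1, 0.05],
  [0.5, 0, 0],
  [0.5, 0, 0],
  [0.5, 0, 0],
  [0.3, 0, 0],
], yaw=[0, 0, 0, 0, 0])

```text
time: 9.0
position: [0.5982, 0.4104, 0.0413]
tool_rot: [0.778, 1.428, -0.783]
ft_force: [-10.3, -5.0, 19.1]
grip_width: 0.58
```

Call:
servo_tool([
  [0.04, 0, 0],
  [0.04, 0, 0],
  [0, 0, 0],
  [0, 0, 0],
  [0, 0, 0],
], yaw=[0, 0, 0, 0, 0])

```text
time: 9.5
position: [0.5995, 0.4112, 0.0421]
tool_rot: [0.781, 1.426, -0.78]
ft_force: [0.6, -0.6, -1.0]
grip_width: 0.582
```

Call:
servo_tool([
  [0.02, 0, 0],
  [0.02, 0, 0],
  [0.02, 0, 0],
  [0, 0, 0],
  [0, 0, 0],
], yaw=[0, 0, 0, 0, 0])

```text
time: 10.0
position: [0.5994, 0.4111, 0.041]
tool_rot: [0.781, 1.426, -0.78]
ft_force: [-1.2, -0.8, 4.8]
grip_width: 0.58
```

Now it rests on the plate (+5 N), so I release it. Opening is to 0.8 to keep it gentle.

Call:
servo_tool([
  [0, 0, 0],
  [0, 0, 0],
  [0, 0, 0],
  [0, 0, 0],
  [0, 0, 0],
], yaw=[0, 0, 0, 0, 0], fingers=0.9)

```text
time: 10.5
position: [0.5993, 0.411, 0.0402]
tool_rot: [0.78, 1.426, -0.78]
ft_force: [-0.6, -0.5, -0.7]
grip_width: 0.882
```

Call:
servo_tool([
  [-0.3, 0, 0],
  [-0.5, 0, 0],
  [-0.9, 0, 0],
  [-0.9, 0, 0],
  [-0.9, 0, 0],
], yaw=[0, 0, 0, 0, 0])

```text
time: 11.0
position: [0.5997, 0.4112, 0.1302]
tool_rot: [0.782, 1.425, -0.779]
ft_force: [-0.5, 1.1, 0.0]
grip_width: 0.898
```

Call:
servo_tool([
  [-0.3, -0.67, 0.1],
  [-0.3, -0.67, 0.1],
  [-0.3, -0.67, 0.1],
  [-0.3, -0.67, 0.1],
  [-0.3, -0.67, 0.1],
], yaw=[0, 0, 0, 0, 0])

```text
time: 11.5
position: [0.5355, 0.3551, 0.1672]
tool_rot: [0.782, 1.425, -0.779]
ft_force: [1.0, 0.2, 0.0]
grip_width: 0.903
```

Run:
```python
from h import *
s=st();im2,d,P,_=cloud('top');save('t4.png',im2[100:260,90:290].repeat(4,0).repeat(4,1)[:600])
m=(np.hypot(P[...,0]-.599,P[...,1]-.411)<.045)&(P[...,2]>.06)&(P[...,2]<.1)
q=P[m];print(m.sum(),disc(q,0),np.percentile(q[:,2],[5,50,95]))
im,d,P,s=cloud('wrist');save('w4.png',im)
m=(np.hypot(P[...,0]-.599,P[...,1]-.411)<.045)&(P[...,2]>.06)&(P[...,2]<.1)
q=P[m];print(m.sum(),disc(q,0) if len(q) else 0)
print(s['position'].round(4),s['grip_width'])
```

```text
93 (array([0.5995824 , 0.41023044]), 0.025342443466186523) [0.06220238 0.07608897 0.08324373]
1431 (array([0.5979895 , 0.41154169]), 0.02631546974182129)
[0.5346 0.3535 0.1688] 0.8990301787931184
```

View pics/t4.png

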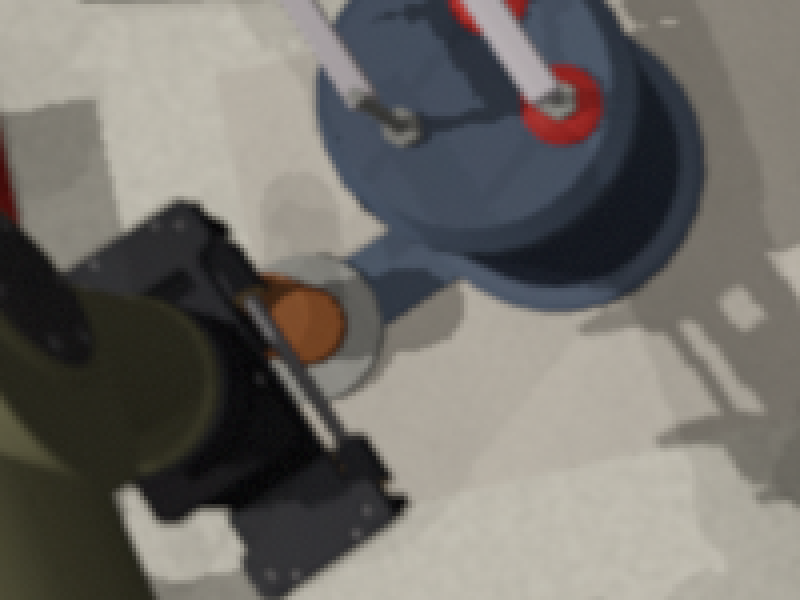

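View pics/w4.png

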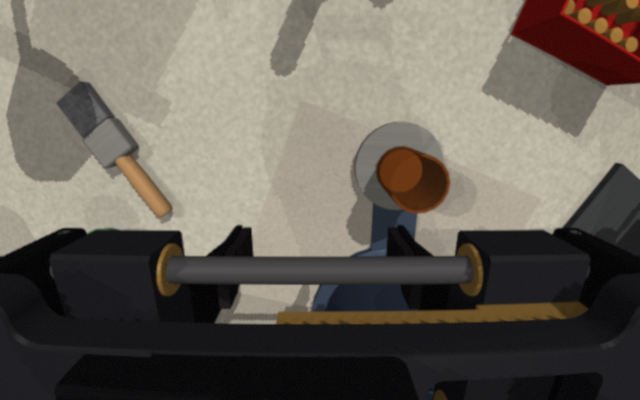

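The jar stands upright on the plate, centred to within 1–2 mm: top crop (305,325), wrist (405,175). On to the tins.

Call:
servo_tool([
  [0, 0, 0],
  [0, 0, 0],
  [0, 0, 0],
  [0, 0, 0],
  [0, 0, 0],
], yaw=[0.8, 0.8, 0.8, 0.8, 0.6], fingers=1)

```text
time: 12.1
position: [0.5362, 0.3561, 0.1658]
tool_rot: [1.085, 1.284, -1.083]
ft_force: [-0.3, -0.7, -0.5]
grip_width: 0.997
```

Call:
servo_tool([
  [0, -0.59, 0.93],
  [0, -0.59, 0.93],
  [0, -0.59, 0.93],
  [0, -0.59, 0.93],
  [0, -0.59, 0.93],
], yaw=[0, 0, 0, 0, 0])

```text
time: 12.6
position: [0.4831, 0.2277, 0.1659]
tool_rot: [1.083, 1.285, -1.081]
ft_force: [0.2, 0.3, 0.5]
grip_width: 1.002
```

Call:
servo_tool([
  [0, -0.59, 0.93],
  [0, -0.59, 0.93],
  [0, -0.59, 0.93],
  [0, -0.06, 0.98],
  [0, -0.06, 0.98],
], yaw=[0, 0, 0, 0, 0])

```text
time: 13.1
position: [0.4571, 0.1026, 0.1662]
tool_rot: [1.084, 1.285, -1.08]
ft_force: [0.9, -0.5, -0.1]
grip_width: 0.996
```

Call:
servo_tool([
  [0.2, -0.06, 0.98],
  [0.2, -0.06, 0.98],
  [0.2, -0.06, 0.98],
  [0.2, -0.06, 0.98],
  [0.2, -0.06, 0.98],
], yaw=[0, 0, 0, 0, 0])

```text
time: 13.6
position: [0.4711, -0.0198, 0.141]
tool_rot: [1.083, 1.284, -1.081]
ft_force: [-0.2, -0.6, 0.2]
grip_width: 1.0
```

Call:
servo_tool([
  [0.1, -0.06, 0.98],
  [0.1, -0.06, 0.98],
  [0.1, -0.06, 0.98],
  [0, -0.06, 0.98],
  [0, -0.06, 0.98],
], yaw=[0, 0, 0, 0, 0])

```text
time: 14.1
position: [0.4846, -0.142, 0.1336]
tool_rot: [1.082, 1.284, -1.081]
ft_force: [-0.6, -0.7, 0.1]
grip_width: 1.004
```

Call:
servo_tool([
  [0, 0, 0],
  [0, 0, 0],
  [0, 0, 0],
  [0, 0, 0],
  [0, 0, 0],
], yaw=[0, 0, 0, 0, 0])

```text
time: 14.6
position: [0.4837, -0.1399, 0.1329]
tool_rot: [1.081, 1.286, -1.08]
ft_force: [0.1, 0.7, 0.0]
grip_width: 0.999
```

Run:
```python
from h import *
im,d,P,s=cloud('wrist');save('w5.png',im)
for c in ((.480,-.141),(.5316,-.246),(.513,-.361)):
    m=(np.hypot(P[...,0]-c[0],P[...,1]-c[1])<.04)&(P[...,2]>.076)&(P[...,2]<.1)
    q=P[m];print(m.sum(),disc(q,0) if len(q) else 0)
M=R.from_rotvec(s['tool_rot']).as_matrix()
print(s['position'].round(4),M.round(3),s['ft_force'])
```

```text
4459 (array([ 0.47734552, -0.14273654]), 0.028860774993896485)
36 (array([ 0.52450665, -0.21959634]), 0.008371001243591308)
0 0
[ 0.4837 -0.1399  0.1329] [[ 0.     0.985  0.172]
 [ 0.     0.172 -0.985]
 [-1.     0.    -0.   ]] [0.09348531 0.70492823 0.03507095]
```

View pics/w5.png

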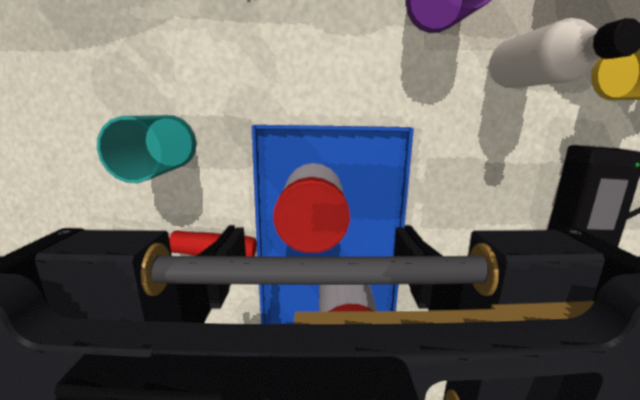

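The nearest tin's lid is at (312,214) in the wrist view, between the jaws, at about (0.4785, -0.142). Descending and gripping.

Call:
servo_tool([
  [0.8, -0.22, 0.04],
  [0.8, 0, 0],
  [0.8, 0, 0],
  [0.8, 0, 0],
  [0.75, 0, 0],
], yaw=[0, 0, 0, 0, 0])

```text
time: 15.15
position: [0.4782, -0.1422, 0.0333]
tool_rot: [1.082, 1.286, -1.081]
ft_force: [0.6, -0.5, 0.1]
grip_width: 1.004
```

Call:
servo_tool([
  [0, 0, 0],
  [0, 0, 0],
  [0, 0, 0],
  [0, 0, 0],
  [0, 0, 0],
], yaw=[0, 0, 0, 0, 0], fingers=0, grip_force=30)

```text
time: 15.65
position: [0.4785, -0.1428, 0.0349]
tool_rot: [1.082, 1.285, -1.081]
ft_force: [-0.7, 1.1, 4.1]
grip_width: 0.643
```

Call:
servo_tool([
  [0, 0, 0],
  [0, 0, 0],
  [0, 0, 0],
  [0, 0, 0],
  [0, 0, 0],
], yaw=[0, 0, 0, 0, 0])

```text
time: 16.15
position: [0.4785, -0.1428, 0.0349]
tool_rot: [1.083, 1.285, -1.081]
ft_force: [-2.6, 1.3, 6.7]
grip_width: 0.643
```

Call:
servo_tool([
  [-0.3, 0, 0],
  [-0.5, 0, 0],
  [-0.5, 0, 0],
  [-0.5, 0, 0],
  [-0.2, 0, 0],
], yaw=[0, 0, 0, 0, 0])

```text
time: 16.65
position: [0.4793, -0.1429, 0.0859]
tool_rot: [1.083, 1.283, -1.08]
ft_force: [0.4, 0.7, -5.0]
grip_width: 0.644
```

Call:
servo_tool([
  [0, 0, 0],
  [0, 0, 0],
  [0, 0, 0],
  [0, 0, 0],
  [0, 0, 0],
], yaw=[0, 0, 0, 0, 0])

```text
time: 17.15
position: [0.4779, -0.1427, 0.0837]
tool_rot: [1.082, 1.286, -1.082]
ft_force: [0.3, 0.3, -5.2]
grip_width: 0.64
```

Call:
servo_tool([
  [0, 0, 0],
  [0, 0, 0],
  [0, 0, 0],
  [0, 0, 0],
  [0, 0, 0],
], yaw=[0, 0, 0, 0, 0])

```text
time: 17.65
position: [0.4782, -0.1427, 0.0841]
tool_rot: [1.082, 1.285, -1.082]
ft_force: [-0.0, -0.3, -5.2]
grip_width: 0.642
```

Call:
servo_tool([
  [0, 0, 0],
  [0, 0, 0],
  [0, 0, 0],
  [0, 0, 0],
  [0, 0, 0],
], yaw=[0, 0, 0, 0, 0])

```text
time: 18.15
position: [0.4782, -0.1427, 0.0841]
tool_rot: [1.082, 1.285, -1.082]
ft_force: [0.1, -0.1, -5.2]
grip_width: 0.642
```

Run:
```python
from h import *
for i in range(6):
    im,d=ctrl.get_image('wrist');s=st();print(s['ft_force'].round(2),s['torque'].round(2),s['joint_torque'].round(2))
print(s['position'],s['grip_width']);save('w6.png',im)
```

```text
[ 0.26  0.13 -6.05] [-0.09 -0.01  0.02] [ -0.   -26.2    3.68 -29.62  -0.03   0.07  -0.  ]
[-0.35  0.09 -5.6 ] [-0.13  0.05 -0.01] [  0.   -26.2    3.68 -29.62  -0.03   0.07  -0.  ]
[-0.69  0.1  -5.67] [-0.09  0.02  0.02] [  0.   -26.2    3.68 -29.62  -0.03   0.07  -0.  ]
[-0.54 -0.05 -5.28] [-0.05  0.06  0.01] [ -0.   -26.2    3.68 -29.62  -0.03   0.07  -0.  ]
[-0.82 -0.74 -5.03] [-0.02  0.    0.01] [  0.   -26.2    3.68 -29.62  -0.03   0.07  -0.  ]
[ 0.53 -0.37 -4.84] [-0.12  0.07  0.03] [  0.   -26.2    3.68 -29.62  -0.03   0.07  -0.  ]
[ 0.47824857 -0.1427421   0.08407095] 0.6417159886170023
```

View pics/w6.png

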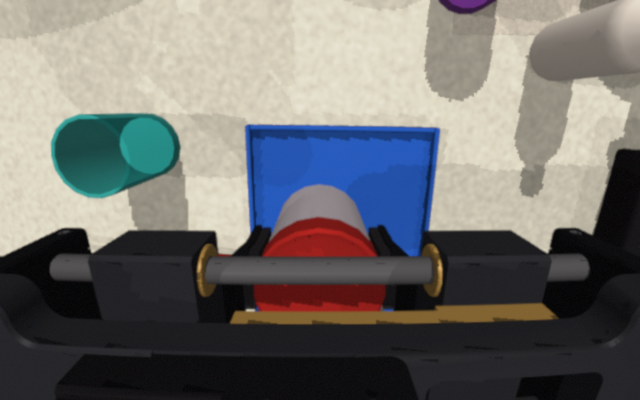

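The tin pulls 5.3 N, about 0.54 kg. If it were a plastic one, the steel tin would weigh over 0.76 kg, above the stated 0.62 kg limit. The light tins also stay below 3.4 N, and the jar read about 1.3 N as it should, so the gain is right. This is the steel one, so the other two need no disturbance. Raising it.

Call:
servo_tool([
  [-0.4, 0, 0],
  [-0.7, 0, 0],
  [-0.7, 0, 0],
  [-0.7, 0, 0],
  [-0.7, 0, 0],
], yaw=[0, 0, 0, 0, 0])

```text
time: 18.95
position: [0.4782, -0.143, 0.1655]
tool_rot: [1.083, 1.285, -1.082]
ft_force: [0.2, 0.2, -5.6]
grip_width: 0.643
```

Call:
servo_tool([
  [-0.7, 0, 0],
  [-0.7, 0, 0],
  [-0.7, 0, 0],
  [-0.7, 0, 0],
  [-0.4, 0, 0],
], yaw=[0, 0, 0, 0, 0])

```text
time: 19.45
position: [0.4788, -0.1433, 0.2461]
tool_rot: [1.084, 1.283, -1.08]
ft_force: [0.0, -0.5, -5.0]
grip_width: 0.646
```

Call:
servo_tool([
  [0, 0, 0],
  [0, 0, 0],
  [0, 0, 0],
  [0, 0, 0],
  [0, 0, 0],
], yaw=[0, 0, 0, 0, 0])

```text
time: 19.95
position: [0.4779, -0.1427, 0.2435]
tool_rot: [1.081, 1.286, -1.083]
ft_force: [-0.5, 0.7, -5.7]
grip_width: 0.643
```

Call:
servo_tool([
  [0, 0, 0],
  [0, 0, 0],
  [0, 0, 0],
  [0, 0, 0],
  [0, 0, 0],
], yaw=[0, 0, 0, 0, 0])

```text
time: 20.45
position: [0.4782, -0.1427, 0.2441]
tool_rot: [1.082, 1.285, -1.082]
ft_force: [-1.2, -0.7, -5.5]
grip_width: 0.645
```

Run:
```python
from h import *
s=st();print(s['position'],s['grip_width'],s['ft_force'],s['time'])
im,d=ctrl.get_image('scene');save('s7.png',im)
im2,d,P,_=cloud('top');save('t7.png',im2)
for c,l,h in (((.5316,-.246),.07,.1),((.513,-.361),.07,.1),((.599,.411),.06,.1)):
    m=(np.hypot(P[...,0]-c[0],P[...,1]-c[1])<.04)&(P[...,2]>l)&(P[...,2]<h)
    q=P[m];print(m.sum(),disc(q,0) if len(q) else 0)
```

```text
[ 0.47822886 -0.14274949  0.24406736] 0.6445029888389427 [-1.22928641 -0.68528459 -5.53122499] 20.45
0 0
0 0
208 (array([0.60031519, 0.41120233]), 0.026251380920410156)
```

View pics/s7.png

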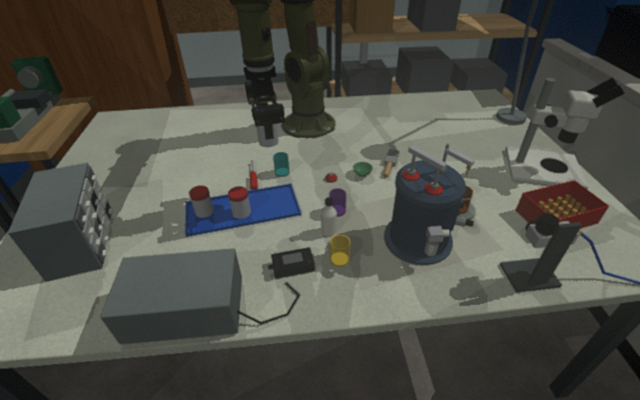

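View pics/t7.png

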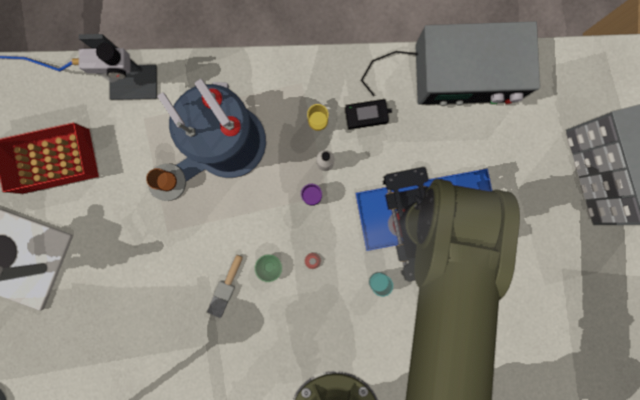

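The scene view shows the other two tins upright on the tray at (201,200) and (239,203), and the held tin up at (267,130). In the top view the jar is on the plate at (165,181) and the bystanders are unmoved. Handing in.

```bash
python3 -c "
from h import *
print(ctrl.close_job());s=st();print(s['position'],s['grip_width'],s['ft_force'],s['time'])"
```

```text
the job is handed in; nothing more can be done
None
the job is handed in; nothing more can be done
```

The amber jar stands released on the drip plate. The steel-plunger tin is held up in the gripper, and the job was handed in at about 20.6 s.

- **Jar:** the last top view puts it about 1–2 mm from the plate's centre and upright.
- **Held tin:** it is the nearest of the three and pulls about 5.3 N (roughly 0.54 kg). It is upright with its underside about 0.21 m above the bench, and the grip was steady.
- **Not all hefted:** I lifted only this tin. If it held a plastic plunger, the steel one would have to weigh over 0.76 kg, above your 0.62 kg limit. I left the other two untouched.
- **Other checks:** the other two tins stand upright on the tray in the scene view. From above they were hidden under the arm, so that last measurement of them gave no reading. By eye, nothing else in view had moved; I did not measure the bystanders again.
- **Contact when lowering the jar:** setting it on the plate gave a brief push of about 20 N. I let it settle before releasing.

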